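# Crank the bolt out and tip the reject bin

### The arm

A 6-joint arm with a two-finger parallel gripper is mounted at the origin on the work surface. World frame = base frame: x ahead of the robot, y to its left, z up, the work surface at z = 0. Lengths are in mm, angles in degrees, forces in N, time in s.
With the tool pointing down it reaches from about 400 to 825 mm from the base axis. Payload 7 kg.
Tool frame: the origin (TCP) lies on the centre line of the jaws, within the pads' length; the fingertips stand 8 mm ahead of it and the grasp point (between the pads) lies 11 mm behind it; z points along the fingers, y is the direction in which the jaws open and shut (so a half turn about z gives the same grasp; the last joint's range is limited). The gripper opens to 85 mm and grips with 20 to 120 N. Pads are 22 mm wide; open, the fingers measure 114 mm over their backs; the gripper's body (76 mm by 85 mm) begins 54 mm behind the grasp point. The pads swing forward as they close: fully open they stand 13 mm farther back than shut.
Start: joints at [90.762, 20.546, 0.682, 0, -70.136, -16.507], TCP at [183.174, 649.648, 239.302] pointing down, gripper open.
Joint ranges: [-176.03, 176.03], [-82.01, 121.73], [-58.28, 71.71], [-173.87, 95.51], [-174.79, -0.11], [-173.66, 173.66]. Speed limits (degrees/s): [136.94, 136.94, 172.46, 180, 180, 180].

### API

Orientations are given as [roll, pitch, yaw] about the fixed x, y, z axes, in that order (R = Rz(yaw) Ry(pitch) Rx(roll)).
In Python, from cell import * gives the robot as it stands.
- The arm moves only by the tool arm_command, never from a script. Its argument "deltas" is one flat list of numbers, 4 for each row, row after row: the shift along the tool's x, y, z in m, then the turn about the tool's z in rad. A call has 1 to 8 rows; each row shifts and turns the pose as measured when the row begins, along the tool's axes as they then stand; what a row does not reach is not made up. A row lasts 1/12 s, in which the tool goes at most 41.7 mm and 7.16 degrees, less where a joint would pass 70% of its speed; a pose out of reach is approached as far as the arm can. A call with a gripper value outside its range is refused whole. "grip" is the opening in per cent of the stroke, from 0 (shut) to 100 (fully open), set as the call begins (left out, the last holds). The fingers move at their own pace and stop on an object; "newtons" is the grip in N (left out, the last holds). Time passes only in rows, so rows that do not move let the fingers close. It gives the time, the measured TCP pose, the force and the opening at its end, in the units of the state.
- read_state(): the state, without advancing time (a new reading comes with each control period).
- get_image(name): name is "scene" or "top" or "wrist"; returns (picture, depth): 384x512x3 uint8, blue, green, red; 384x512 float32, mm along the optical axis (not along the pixel's ray), 0 where there is no reading.
- camera_params(name): a dict with "fx", "fy", "cx", "cy" (pixels), "R" (3x3) and "t" (3): a world point X has camera coordinates R X + t; the wrist camera has in their place "T_tool_cam" (4x4, takes a point from camera to tool coordinates, whose origin is the TCP and whose axes are the flange's). Camera axes: x right, y down, z forward; pixel columns grow to the right and rows downward; lengths in mm; the calibration is good to about 2 mm. A picture is of the moment at which its call begins: read the wrist's pose just before it. camera_params takes no time and is no camera call.
- hand_in(): hands the job in, once; it reports no verdict.
The state is a dict: "t": time; "joints": joint angles; "joint_velocities": joint speeds; "tau": joint torques, N m; "eef_pos": TCP position; "orientation": TCP orientation; "wrist_force": force on the tool from outside, world axes, zero at the start; "ft_torque": the same for the moment, N m; "opening": opening from 0.0 (shut) to 1.0 (fully open).
Only numpy, scipy, OpenCV 4.12 (cv2) and the standard library are available. Lean on these libraries where they do the work, as an engineer would, in place of code of your own. Each camera call takes 0.05 s, during which the arm holds its last target. There are 200 camera calls.

### The job

Empty the reject bin into the scrap tray behind it: swing the handwheel's folding crank handle up and push it down until it latches, then crank the wheel counter-clockwise until it comes to its stop, which draws the bolt that holds the bin. Then push the bin by its bar, away from you, past its balance point so that it falls over and stays tipped by itself with all three rejects in the tray; leave the handle latched up and let go of everything, without shifting the other things on the bench.

Things in the scene. Friction and masses are not known exactly. Their poses are not given: they have to be found in the camera images.
- station: the tipping station, fixed: dark base plate 200 x 470 mm (x -130..70, y -235..235 in its frame), 12 mm thick. Origin on the table; its x points away from the robot, y left, z up. Left: green gearbox (130 x 130 mm, top at 130 mm) with a level handwheel. Right (y = -115 mm): galvanised tilting bin on a pivot rod between two cheek posts; beyond it a scrap tray.
- wheel_centre (a point): point on the handwheel's upright axis, at the rim's underside plus 8 mm, 154 mm above the table. The wheel is a dished steel disc 180 mm across whose web lies 3 mm below this point and whose rim and hub end 5 mm above it. Axes as the station's.
- wheel (a joint): turn of the handwheel, rad, counter-clockwise from above positive; starts -0.3 to 0.3. At 0 the handle's hinge lies on the station's +x side of the axis. A lock pin blocks it beyond +0.5 until the handle is fully upright (fold over 1.38). Counter-clockwise draws the bolt from the bin's lug: free from 5.7, solid stop at 6.9 (other stop -0.5). About 2 N at the handle turns it.
- handle_fold (a joint): folding hinge of the crank handle, rad. 0: folded flat, the handle lies across the wheel over its centre; 1.571: upright, at its stop. The hinge is level, tangent to the wheel, 65 mm from the wheel's axis and 34 mm above wheel_centre. A weak spring (about 0.1 N m) folds it back whenever it is let go unlatched.
- handle_latch (a joint): how far the handle is pushed in along its own length towards the hinge, m: 0 out, 0.012 fully in. It goes in (down) only when upright to within about 0.07 rad, against about 6 N; before that its rounded tail lands on a ledge. Once in, the tail stands beside the ledge and keeps the handle up (0.1 rad of play); friction keeps it in.
- grip_end (a point): middle of the free end face of the handle's grip: a black round sleeve, 22 mm in diameter, 70 mm long, spinning freely on its spindle. It begins 28 mm from the hinge and ends (here) 98 mm from it, 86 mm when pushed in. Folded, its centre line lies 34 mm above wheel_centre, 37 mm clear of the web. The point's x axis points from the grip's end to the hinge.
- bin_tilt (a joint): tilt of the bin about its pivot rod, rad: 0 upright on its rest, 1.6 tipped fully forward (away from the robot) on its stop. A counterweight holds it back up to a balance point at 0.5 to 0.8; past that it falls on by itself, slowly, and stays. About 3 to 4 N at the bar moves it. The bolt holds it at 0 (under 0.1 rad of play) until drawn.
- pivot (a point): middle of the bin's pivot rod, 130 mm above the table; the rod runs along the station's y.
- push_bar (a point): middle of the bin's steel bar, 12 mm in diameter, 130 mm long along the station's y, above the bin's robot-side wall: bin upright, 95 mm nearer the robot than the pivot rod and 125 mm above it (radius 157 mm). Open from above and from the robot's side; the bin's wall ends 25 mm under it. Moves with the bin.
- tray (a point): middle of the scrap tray's floor, 5 mm above the table. The tray is 200 mm along x and 210 mm along y, walls 55 mm high, 5 mm thick; axes as the station's.
- race: cracked steel race, ring 44 mm wide, 14 high, 70 g; starts in the bin. Origin at the centre of its underside.
- sleeve: scuffed aluminium sleeve, tube 32 mm wide, 26 high, 30 g; starts in the bin. Origin at the centre of its underside.
- thrust_bearing: rusty thrust bearing, ring 40 mm wide, 12 high, 60 g; starts in the bin. Origin at the centre of its underside.
- seal_carrier: orange plastic seal carrier ring, 60 mm wide, 18 high, on the station's base plate in front of the gearbox and bin. Not part of the job: leave it where it is.
- ring_gauge: steel ring gauge 48 mm wide, 18 high, on the station's base plate in front of the bin. Not part of the job: leave it where it is.
- vee_block: dark steel vee block 50 x 45 x 38 mm on the table. Not part of the job: leave it where it is.
- good_bearing: good bearing ring 62 mm wide, 16 high, on the table. Not part of the job: leave it where it is.
- setting_master: plain steel cylinder 36 mm wide, 40 high, on the table. Not part of the job: leave it where it is.
- brush: bench brush lying on the table. Not part of the job: leave it where it is.
- oil_bottle: white bottle 56 mm wide, 130 high. Not part of the job: leave it where it is.

How it is judged (in metres and radians):
On the way, in this order (a step that is already met when the one before it is completed fails the run):
1. the crank handle is upright and latched, the wheel not yet cranked (value of joint handle_fold above 1.4 rad and value of joint handle_latch above 0.008 m and value of joint wheel below 1 rad), for 0.2 s.
2. the wheel is cranked until the bolt is clear, the handle still latched and the bin not yet tipped (value of joint handle_fold above 1.4 rad and value of joint handle_latch above 0.008 m and value of joint wheel above 5.9 rad and value of joint bin_tilt below 0.4 rad), for 0.2 s.
3. the bin has gone over and lies on its tipped stop (value of joint bin_tilt above 1.5 rad), for 0.2 s.
At the end, for the whole second after the job is handed in: the bin rests tipped by itself (tilt over 1.5 rad), the wheel is still cranked open (over 5.7 rad) with the handle upright (over 1.4 rad) and latched (pushed in over 8 mm), and the race, the sleeve and the thrust bearing lie at rest within the scrap tray (value of joint bin_tilt above 1.5 rad and value of joint wheel above 5.7 rad and value of joint handle_fold above 1.4 rad and value of joint handle_latch above 0.008 m and x of race in the frame of tray between -0.1 and 0.1 m and y of race in the frame of tray between -0.105 and 0.105 m and height (world z) of each of race, sleeve, thrust_bearing below 0.06 m and linear speed of each of race, sleeve, thrust_bearing below 0.05 m/s and x of sleeve in the frame of tray between -0.1 and 0.1 m and y of sleeve in the frame of tray between -0.105 and 0.105 m and x of thrust_bearing in the frame of tray between -0.1 and 0.1 m and y of thrust_bearing in the frame of tray between -0.105 and 0.105 m); the robot touches nothing.
It fails at once if one of the other things on the bench is shifted more than 40 mm (distance of any of seal_carrier, ring_gauge, vee_block, good_bearing, setting_master, brush, oil_bottle from where it was at the start of the episode above 0.04 m).
It also fails if it takes over 72 s, if anything falls off the work surface, if the arm or the gripper's body presses on something with over 40 N, if the wrist force passes 120 N, or if a joint passes its speed limit or range.

## Working session

There is one attempt and no reset: what is moved stays moved. The work goes in short steps, Python scripts to look and compute and a tool call to move; the robot and the scene stay as the last step left them, time stands still between calls to the robot, and variables do not carry over. Pictures are saved under pics/ and viewed, about 8 in all and at most 12, crops included, and the job is handed in when it is done.

Besides the shell and the picture viewer there is one more tool, called after ">>>" by a JSON object that holds its "name" and its "arguments", one argument or row to a line. arm_command: Moves the arm, as the interface text tells. Its arguments: {"type":"object","properties":{"deltas":{"type":"array"},"grip":{"type":"number"},"newtons":{"type":"number"}},"required":["deltas"]}

```bash
mkdir -p pics; ls; cat > h.py <<'E'
from cell import *
import numpy as np, cv2
def grab(n,f=None):
    im,d=get_image(n)
    if f: cv2.imwrite('pics/'+f,im)
    np.savez('/tmp/%s.npz'%n,im=im,d=d); return im,d
def px(n,u,v,d=None,z=None):
    c=camera_params(n); R=np.array(c['R']);t=np.array(c['t']).ravel()
    ray=np.array([(u-c['cx'])/c['fx'],(v-c['cy'])/c['fy'],1.])
    o=-R.T@t; w=R.T@ray
    s=d if d is not None else (z-o[2])/w[2]
    return o+s*w
def cloud(n,d):
    c=camera_params(n); R=np.array(c['R']);t=np.array(c['t']).ravel()
    v,u=np.mgrid[:d.shape[0],:d.shape[1]]
    P=np.stack([(u-c['cx'])/c['fx']*d,(v-c['cy'])/c['fy']*d,d],-1)
    return (P-t)@R
E
python3 - <<'E'
from h import *
a,_=grab('scene','s0.png');b,_=grab('top','t0.png')
for n in('scene','top'):
    c=camera_params(n);print(n,-np.array(c['R']).T@np.array(c['t']).ravel(),c['fx'])
print(read_state())
E
```

```text
pics
scene [1217.31725023  409.85833747  938.59092273] 362.0862600110879
top [ 342.36624578  -43.08346153 1488.93055836] 449.62748623150725
{'t': 0.1, 'joints': array([ 9.07608960e+01,  2.05884506e+01,  6.40104195e-01, -1.56322202e-02,
       -7.01365440e+01, -1.65065072e+01]), 'joint_velocities': array([-0.02705785, -0.13962828,  0.11744193, -0.02286665, -0.02757984,
       -0.03128372]), 'tau': array([-1.74127228e-03, -5.84768486e+01,  2.94108582e+01,  6.95455045e+00,
       -3.18295657e-03,  3.76873572e-06]), 'eef_pos': array([183.10028024, 649.26838066, 238.45956349]), 'orientation': array([ 1.79914432e+02, -1.00308958e-02, -1.57509261e+01]), 'wrist_force': array([-0.75490901, -0.10179057,  0.94764671]), 'ft_torque': array([-0.00045468,  0.01803552, -0.00493787]), 'opening': 1.001616033097992}
```

View pics/s0.png

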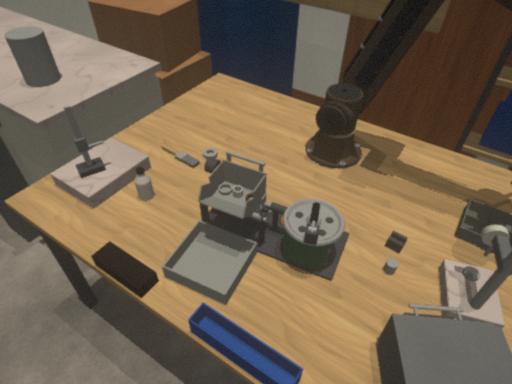

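View pics/t0.png

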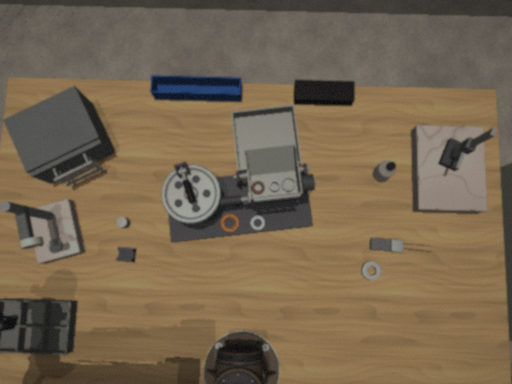

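The top view shows the station with the wheel at about (191,194), the bin at (272,178), the tray at (266,140), and the ring gauge at (257,222). The handle lies across the wheel, with its hinge near (181,168). I'll enlarge the view and measure.

```bash
python3 - <<'E'
from h import *
z=np.load('/tmp/top.npz');im,d=z['im'],z['d']
cv2.imwrite('pics/t0c.png',cv2.resize(im[95:250,155:320],None,fx=4.8,fy=3.8*4.8/3.8,interpolation=cv2.INTER_CUBIC)[:, :800] if 0 else cv2.resize(im[100:250,155:320],None,fx=4,fy=4,interpolation=cv2.INTER_CUBIC))
P=cloud('top',d)
# rim: circle fit of points z 150..165
x,y,zz=P[...,0],P[...,1],P[...,2]
for (u,v) in [(191,194),(165,194),(215,194),(191,218),(172,241),(311,227),(236,114),(292,108),(181,168),(196,204)]:
    print((u,v),P[v,u].round(1))
m=(zz>152)&(zz<166); m[:,:155]=0;m[:,225:]=0;m[:150]=0;m[230:]=0
q=P[m];(c,s,a)=cv2.minAreaRect(q[:,:2].astype(np.float32));print(len(q),cv2.minEnclosingCircle(q[:,:2].astype(np.float32)))
# base plate
m=(zz>7)&(zz<17); m[:,:160]=0;m[:,325:]=0;m[:170]=0;m[250:]=0
q=P[m].astype(np.float32);print(len(q),cv2.minAreaRect(q[:,:2]))
# handle
m=(zz>180); m[:,:155]=0;m[:,225:]=0;m[:150]=0;m[230:]=0
q=P[m];print(len(q),q.mean(0),cv2.minAreaRect(q[:,:2].astype(np.float32)),q[:,2].max())
# bin bar
m=(zz>235); m[:,:225]=0;m[:,325:]=0;m[:150]=0;m[230:]=0
q=P[m];print(len(q),q.mean(0) if len(q) else 0,cv2.minAreaRect(q[:,:2].astype(np.float32)) if len(q) else 0)
E
```

```text
(191, 194) [529.1 155.3 198.6]
(165, 194) [533.  239.6 157.3]
(215, 194) [537.1  89.8 156.7]
(191, 218) [463.5 158.9 152.5]
(172, 241) [399.2 239.2   9.1]
(311, 227) [ 458.4 -217.2   -3.3]
(236, 114) [830.7  42.8  27.6]
(292, 108) [ 849.6 -144.4   47.7]
(181, 168) [606.7 189.6 191.7]
(196, 204) [505.7 145.6 154.4]
1660 ((538.959716796875, 164.86436462402344), 89.6391372680664)Traceback (most recent call last):
  File "<stdin>", line 13, in <module>
cv2.error: OpenCV(4.12.0) /io/opencv/modules/imgproc/src/convhull.cpp:143: error: (-215:Assertion failed) total >= 0 && (depth == CV_32F || depth == CV_32S) in function 'convexHull'
```

View pics/t0c.png

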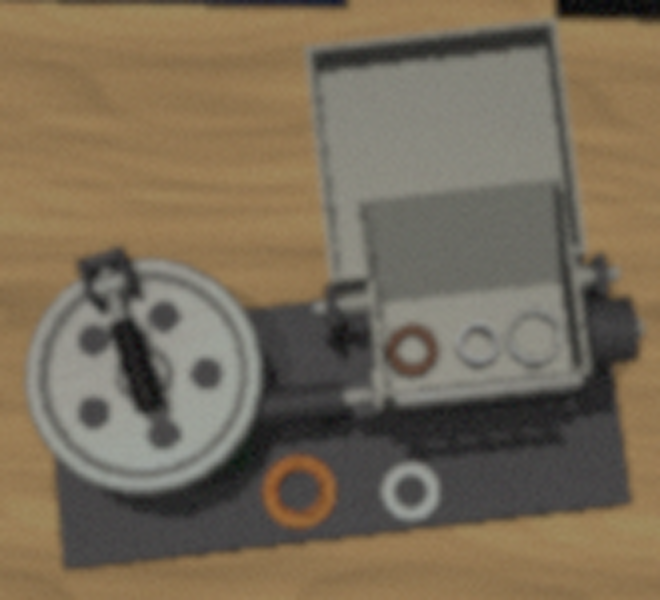

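The crop shows the hinge at the wheel's far-left rim (crop (108,275)), with the grip pointing toward the robot and slightly right, ending at about (152,408). The bin bar runs along its near wall. The rim fit gives a radius of 89.6, as it should be (90).

```bash
python3 - <<'E'
from h import *
z=np.load('/tmp/top.npz');im,d=z['im'],z['d']
P=cloud('top',d).astype(np.float32);zz=P[...,2]
def rect(l,lo,hi,u0,u1,v0,v1,extra=True):
    m=(zz>lo)&(zz<hi); k=np.zeros_like(m);k[v0:v1,u0:u1]=1;m&=k
    q=P[m]
    if len(q)<5: print(l,len(q));return
    print(l,len(q),q.mean(0).round(1),[np.round(a,1) for a in cv2.minAreaRect(np.ascontiguousarray(q[:,:2]))],q[:,2].min(),q[:,2].max())
rect('handle',180,260,155,225,150,230)
rect('handle_end',193,260,182,225,180,230)
rect('bar',235,300,225,325,150,230)
rect('binhigh',200,300,225,325,150,230)
dark=(im.max(2)<90)
g=np.zeros_like(dark);g[205:245,168:315]=1
m=dark&g&(abs(zz-10)<12);q=np.ascontiguousarray(P[m][:,:2]);print('plate',[np.round(a,1) for a in cv2.minAreaRect(q)])
for u,v in[(155+65/4,100+567/4),(155+630/4,100+502/4)]: print(px('top',u,v,z=12).round(1))
for u,v in[(155+108/4,100+275/4),(155+118/4,100+305/4),(155+152/4,100+408/4)]: print(px('top',u,v,z=188).round(1))
s=np.load('/tmp/scene.npz');cv2.imwrite('pics/s0c.png',cv2.resize(s['im'][140:305,160:360],None,fx=4,fy=3.6,interpolation=cv2.INTER_CUBIC))
# scene bar
P=cloud('scene',s['d']).astype(np.float32);zz=P[...,2]
rect('bar scene',235,290,190,280,140,220)
rect('handle scene',183,260,280,350,190,250)
E
```

```text
handle 340 [570.1 176.3 196.2] [array([565.6, 173.9]), array([122.1,  36.2]), np.float64(21.9)] 181.87607 205.67137
handle_end 149 [540.2 165.1 197.9] [array([540.3, 164.8]), array([68.2, 20.1]), np.float64(21.3)] 193.05324 205.63994
bar 352 [ 540.5 -126.8  252. ] [array([ 534.1, -116.6]), array([ 50.6, 182.3]), np.float64(27.6)] 235.03078 268.01947
binhigh 621 [ 556.6 -121.3  239.4] [array([ 593.9, -100.8]), array([155. , 192.2]), np.float64(8.1)] 200.76875 268.01947
plate [array([479.9,  19. ]), array([102.7, 466. ]), np.float64(8.2)]
[396.5 241.   12. ]
[ 462.3 -220.3   12. ]
[605.2 187.2 188. ]
[582.9 178.6 188. ]
[507.2 149.9 188. ]
bar scene 295 [ 538.1 -117.2  251.6] [array([ 534.6, -116.3]), array([ 47. , 181.6]), np.float64(26.1)] 235.1387 265.24838
handle scene 332 [578.  178.8 195.9] [array([564.7, 173.2]), array([123.3,  35.8]), np.float64(21.2)] 183.09715 203.80392
```

View pics/s0c.png

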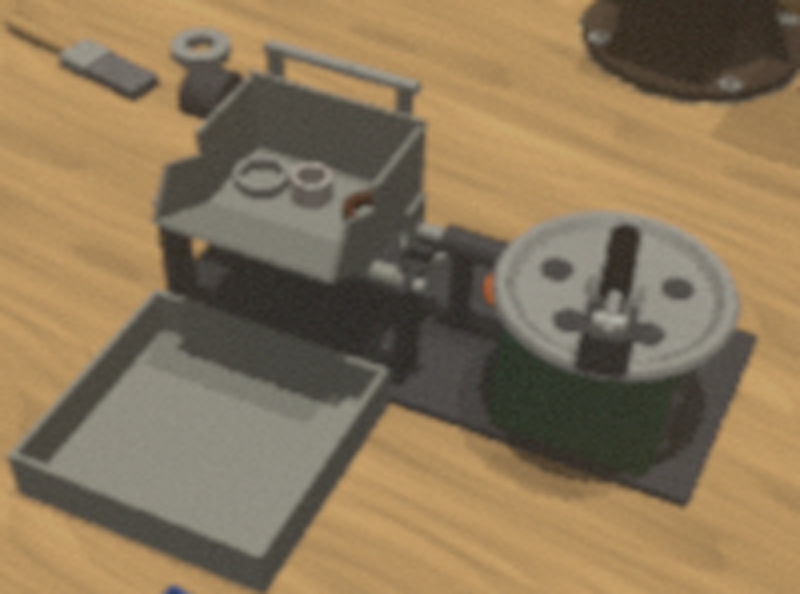

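```bash
python3 - <<'E'
from h import *
for n in('scene','top'):
    c=camera_params(n);R=np.array(c['R']);t=np.array(c['t']).ravel()
    for X in[(183,650,239),(183,650,350),(0,0,0),(0,0,300)]:
        q=R@X+t;print(n,X,(c['fx']*q[0]/q[2]+c['cx']).round(),(c['fy']*q[1]/q[2]+c['cy']).round())
z=np.load('/tmp/top.npz');P=cloud('top',z['d'])
for u,v in[(126,254),(123,222),(55,240),(40,220),(70,215),(35,325),(70,310),(100,165),(10,207)]:print((u,v),P[v,u].round())
E
```

```text
scene (183, 650, 239) 530.0 196.0
scene (183, 650, 350) 553.0 165.0
scene (0, 0, 0) 333.0 150.0
scene (0, 0, 300) 346.0 86.0
top (183, 650, 239) 1.0 313.0
top (183, 650, 350) -25.0 318.0
top (0, 0, 0) 241.0 370.0
top (0, 0, 300) 237.0 399.0
(126, 254) [353. 383.  23.]
(123, 222) [455. 398.  31.]
(55, 240) [390. 601.  60.]
(40, 220) [453. 662.  46.]
(70, 215) [472. 566.  46.]
(35, 325) [126. 645.  46.]
(70, 310) [174. 542.  42.]
(100, 165) [649. 499.   0.]
(10, 207) [467. 622. 299.]
```

>>> {"name": "arm_command", "arguments": {
  "deltas": [0,0,-0.005,-0.11,0,0,-0.005,-0.11,0,0,-0.005,-0.11,0,0,-0.005,-0.11,0,0,-0.005,-0.11,0,0,-0.005,-0.1,0,0,0,0],
  "grip": 50
}}

```text
t: 0.68
eef_pos: [182.6, 647.3, 265.0]
orientation: [179.5, 0.3, 23.2]
wrist_force: [-0.3, 0.6, 1.0]
opening: 0.498
```

```bash
cat > to.py <<'E'
import sys; from h import *
# usage: to.py x y z -> tool-frame delta
s=read_state();p=np.array(s['eef_pos']);yaw=np.radians(s['orientation'][2])
T=np.array([float(a) for a in sys.argv[1:4]])-p
print('t',round(s['t'],2),'pos',p.round(1),'rpy',np.round(s['orientation'],1),'F',np.round(s['wrist_force'],1),'op',round(s['opening'],3))
print('tool delta mm',np.round([T[0]*np.cos(yaw)+T[1]*np.sin(yaw),T[0]*np.sin(yaw)-T[1]*np.cos(yaw),-T[2]],1))
E
python3 to.py 530 161 245
```

```text
t 0.68 pos [182.6 647.3 265. ] rpy [179.5   0.3  23.2] F [-0.3  0.6  1. ] op 0.498
tool delta mm [127.8 583.9  20. ]
```

>>> {"name": "arm_command", "arguments": {
  "deltas": [0.0085,0.039,0.001,0.015,0.0085,0.039,0.001,0.015,0.0085,0.039,0.001,0,0.0085,0.039,0.001,0,0.0085,0.039,0.001,0,0.0085,0.039,0.001,0,0.0085,0.039,0.001,0,0.0085,0.039,0.001,0]
}}

```text
t: 1.35
eef_pos: [359.0, 374.4, 252.3]
orientation: [179.2, 0.5, 20.2]
wrist_force: [1.3, 0.6, 0.1]
opening: 0.502
```

```bash
python3 to.py 530 161 240
```

```text
t 1.35 pos [359.  374.4 252.3] rpy [179.2   0.5  20.2] F [1.3 0.6 0.1] op 0.502
tool delta mm [ 86.7 259.4  12.3]
```

>>> {"name": "arm_command", "arguments": {
  "deltas": [0.013,0.038,0.001,-0.01,0.013,0.038,0.001,-0.01,0.013,0.038,0.001,0,0.013,0.038,0.001,0,0.013,0.038,0.001,0,0.012,0.035,0.001,0,0.01,0.025,0.001,0,0,0,0,0]
}}

```text
t: 2.02
eef_pos: [533.0, 153.9, 245.5]
orientation: [179.2, 0.7, 19.5]
wrist_force: [-0.4, 0.2, 0.3]
opening: 0.499
```

```bash
python3 to.py 530 161 177; python3 - <<'E'
from h import *
grab('wrist','w1.png');print(np.array(camera_params('wrist')['T_tool_cam']).round(2))
E
```

```text
t 2.02 pos [533.  153.9 245.5] rpy [179.2   0.7  19.5] F [-0.4  0.2  0.3] op 0.499
tool delta mm [-0.4 -7.7 68.5]
[[  -0.     -0.96   -0.29   73.83]
 [   1.     -0.     -0.      0.3 ]
 [   0.     -0.29    0.96 -133.94]
 [   0.      0.      0.      1.  ]]
```

View pics/w1.png

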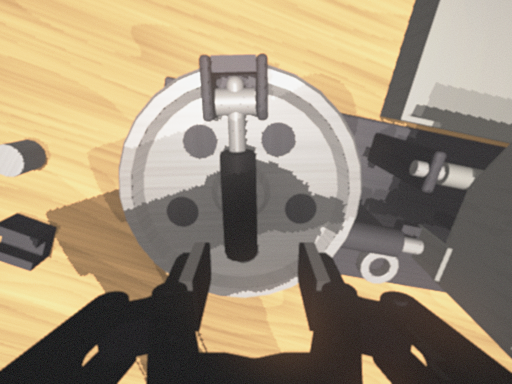

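The wrist view shows the grip from (236,150) to (241,258), just left of the line midway between the jaws (x ≈ 256). That agrees with the computed −7.7 mm offset. Going down now.

>>> {"name": "arm_command", "arguments": {
  "deltas": [0,-0.004,0.02,-0.015,0,-0.004,0.02,-0.015,0,0,0.02,0,0,0,0.009,0,0,0,0,0]
}}

```text
t: 2.48
eef_pos: [527.7, 162.4, 173.8]
orientation: [179.3, 0.6, 20.4]
wrist_force: [-0.6, -0.6, -0.2]
opening: 0.501
```

```bash
python3 to.py 530 161 177
```

```text
t 2.48 pos [527.7 162.4 173.8] rpy [179.3   0.6  20.4] F [-0.6 -0.6 -0.2] op 0.501
tool delta mm [ 1.7  2.1 -3.2]
```

>>> {"name": "arm_command", "arguments": {
  "deltas": [0.001,0.001,-0.004,0,0,0,0,0,0,0,0,0,0,0,0,0,0,0,0,0],
  "grip": 0,
  "newtons": 30
}}

```text
t: 2.9
eef_pos: [528.7, 162.0, 180.7]
orientation: [179.2, 0.6, 20.3]
wrist_force: [1.3, -1.8, -3.7]
opening: 0.246
```

```bash
python3 to.py 530 161 177
```

```text
t 2.9 pos [528.7 162.  180.7] rpy [179.2   0.6  20.3] F [ 1.3 -1.8 -3.7] op 0.246
tool delta mm [0.9 1.4 3.7]
```

>>> {"name": "arm_command", "arguments": {
  "deltas": [0.0016,0,-0.012,0,0.0035,0,-0.0117,0,0.0052,0,-0.0109,0,0.007,0,-0.0099,0,0.0084,0,-0.0086,0]
}}

```text
t: 3.32
eef_pos: [549.8, 170.1, 232.5]
orientation: [179.2, 1.1, 20.2]
wrist_force: [0.7, -2.0, -7.4]
opening: 0.244
```

```bash
python3 to.py 599.5 188.8 252
```

```text
t 3.32 pos [549.8 170.1 232.5] rpy [179.2   1.1  20.2] F [ 0.7 -2.  -7.4] op 0.244
tool delta mm [ 53.1  -0.4 -19.5]
```

>>> {"name": "arm_command", "arguments": {
  "deltas": [0.009,0,-0.0074,0,0.0098,0,-0.0059,0,0.0106,0,-0.0043,0,0.0111,0,-0.0027,0,0.0113,0,-0.001,0,0,0,0,0]
}}

```text
t: 3.82
eef_pos: [594.9, 186.7, 253.0]
orientation: [179.3, 1.8, 20.1]
wrist_force: [-0.4, -1.5, -4.6]
opening: 0.241
```

```bash
python3 to.py 599.5 188.8 252
```

```text
t 3.82 pos [594.9 186.7 253. ] rpy [179.3   1.8  20.1] F [-0.4 -1.5 -4.6] op 0.241
tool delta mm [ 5.  -0.4  1. ]
```

>>> {"name": "arm_command", "arguments": {
  "deltas": [0.004,0,0,0,0.003,0,0,0,0.002,0,0,0],
  "newtons": 70
}}

```text
t: 4.07
eef_pos: [597.4, 187.5, 251.8]
orientation: [179.3, 2.6, 20.0]
wrist_force: [-6.0, -2.4, 3.7]
opening: 0.228
```

```bash
python3 to.py 599.5 188.8 240
```

```text
t 4.07 pos [597.4 187.5 251.8] rpy [179.3   2.6  20. ] F [-6.  -2.4  3.7] op 0.228
tool delta mm [ 2.4 -0.5 11.8]
```

>>> {"name": "arm_command", "arguments": {
  "deltas": [0.001,0,0.004,0,0,0,0.004,0,0,0,0.004,0,0,0,0.004,0]
}}

```text
t: 4.4
eef_pos: [598.3, 187.6, 243.2]
orientation: [179.3, 2.0, 20.1]
wrist_force: [-8.4, -0.8, 22.6]
opening: 0.236
```

```bash
python3 to.py 599.5 188.8 240
```

```text
t 4.4 pos [598.3 187.6 243.2] rpy [179.3   2.   20.1] F [-8.4 -0.8 22.6] op 0.236
tool delta mm [ 1.5 -0.7  3.2]
```

>>> {"name": "arm_command", "arguments": {
  "deltas": [0,0,0.004,0,0,0,0.004,0]
}}

```text
t: 4.57
eef_pos: [598.6, 187.2, 242.7]
orientation: [179.3, 1.6, 20.2]
wrist_force: [-9.6, -1.6, 21.1]
opening: 0.234
```

```bash
python3 to.py 599.5 188.8 240; python3 - <<'E'
from h import *
im,d=grab('scene'); cv2.imwrite('pics/s1c.png',cv2.resize(im[140:270,260:370],None,fx=5,fy=4.6,interpolation=cv2.INTER_CUBIC))
E
```

```text
t 4.57 pos [598.6 187.2 242.7] rpy [179.3   1.6  20.2] F [-9.6 -1.6 21.1] op 0.234
tool delta mm [ 1.4 -1.1  2.7]
```

View pics/s1c.png

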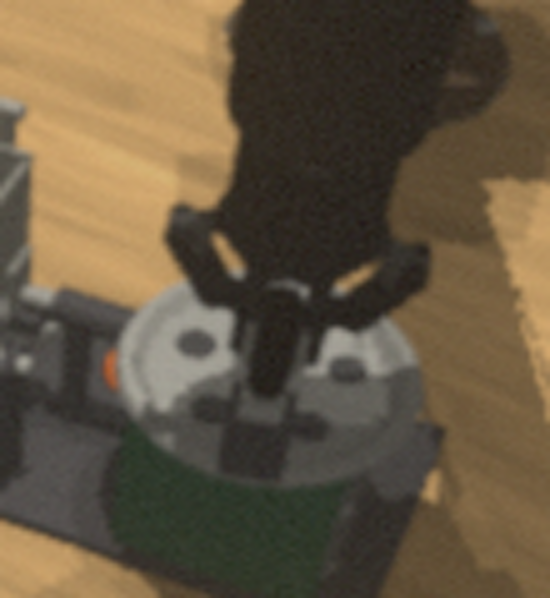

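The handle is upright between the fingers, and no bare spindle shows at the bracket. I'll test the latch by pulling back gently.

>>> {"name": "arm_command", "arguments": {
  "deltas": [-0.003,0,0,0,-0.004,0,0,0,-0.004,0,0,0,-0.004,0,0,0]
}}

```text
t: 4.95
eef_pos: [593.2, 187.7, 244.9]
orientation: [179.5, 0.0, 20.3]
wrist_force: [13.9, 3.2, -10.5]
opening: 0.233
```

```bash
python3 to.py 539 165 242
```

```text
t 4.95 pos [593.2 187.7 244.9] rpy [179.5   0.   20.3] F [ 13.9   3.2 -10.5] op 0.233
tool delta mm [-58.7   2.6   2.9]
```

The handle met a firm block after about 5 mm of play, so it is latched. Next I'll print chords for the cranking.

```bash
cat > crank.py <<'E'
import sys; from h import *
s=read_state();p=np.array(s['eef_pos']);yaw=np.radians(s['orientation'][2])
C=np.array([539,165.]);R=63.;st=np.radians(float(sys.argv[1]));n=int(sys.argv[2])
d=p[:2]-C;a=np.arctan2(d[1],d[0])
print('t',round(s['t'],2),'ang',np.degrees(a).round(1),'r',np.hypot(*d).round(1),'z',p[2].round(1),'rpy',np.round(s['orientation'],1),'F',np.round(s['wrist_force'],1))
q=p[:2]
for i in range(1,n+1):
    w=C+R*np.array([np.cos(a+i*st),np.sin(a+i*st)]);D=w-q;q=w
    print('[%.4f, %.4f]'%(D[0]*np.cos(yaw)/1e3+D[1]*np.sin(yaw)/1e3,D[0]*np.sin(yaw)/1e3-D[1]*np.cos(yaw)/1e3),end=' ')
print()
E
python3 crank.py 15 8
```

```text
t 4.95 ang 22.8 r 58.7 z 244.9 rpy [179.5   0.   20.3] F [ 13.9   3.2 -10.5]
[0.0014, -0.0164] [-0.0070, -0.0149] [-0.0106, -0.0126] [-0.0135, -0.0094] [-0.0155, -0.0056] [-0.0164, -0.0014] [-0.0162, 0.0029] [-0.0149, 0.0070]
```

>>> {"name": "arm_command", "arguments": {
  "deltas": [0.003,0,0.004,0,0.001,0,0.004,0,0,0,0.003,0,-0.002,-0.0164,0.001,0,-0.007,-0.0149,0.001,0,-0.0106,-0.0126,0.001,0,-0.0135,-0.0094,0.001,0]
}}

```text
t: 5.53
eef_pos: [557.0, 229.0, 241.2]
orientation: [179.4, -1.7, 20.2]
wrist_force: [4.4, -1.5, 4.5]
opening: 0.227
```

```bash
python3 crank.py 15 8
```

```text
t 5.53 ang 74.3 r 66.5 z 241.2 rpy [179.4  -1.7  20.2] F [ 4.4 -1.5  4.5]
[-0.0165, -0.0050] [-0.0160, -0.0038] [-0.0164, 0.0004] [-0.0158, 0.0047] [-0.0140, 0.0086] [-0.0113, 0.0119] [-0.0078, 0.0145] [-0.0038, 0.0160]
```

>>> {"name": "arm_command", "arguments": {
  "deltas": [-0.0165,-0.004,0.0005,0,-0.016,-0.0035,0.0005,0,-0.0164,0.0004,0.0005,0,-0.0158,0.0047,0.0005,0,-0.014,0.0086,0.0005,0,-0.0113,0.0119,0.0005,0,-0.0078,0.0145,0.0005,0]
}}

```text
t: 6.12
eef_pos: [484.2, 170.4, 241.1]
orientation: [179.5, -3.8, 20.8]
wrist_force: [3.0, 3.5, 0.8]
opening: 0.203
```

```bash
python3 crank.py 15 8
```

```text
t 6.12 ang 174.4 r 55.0 z 241.1 rpy [179.5  -3.8  20.8] F [3.  3.5 0.8]
[-0.0125, 0.0120] [-0.0011, 0.0164] [0.0032, 0.0161] [0.0072, 0.0148] [0.0108, 0.0124] [0.0137, 0.0092] [0.0156, 0.0053] [0.0164, 0.0011]
```

>>> {"name": "arm_command", "arguments": {
  "deltas": [-0.009,0.012,0.0005,0,-0.003,0.016,0.0005,0,0.002,0.0161,0.0005,0,0.0065,0.0148,0.0005,0]
}}

```text
t: 6.45
eef_pos: [508.3, 118.4, 243.5]
orientation: [-179.9, -5.4, 21.0]
wrist_force: [6.2, 9.2, -5.2]
opening: 0.152
```

```bash
python3 crank.py 15 8;python3 to.py 0 0 0
```

```text
t 6.45 ang -123.4 r 55.8 z 243.5 rpy [-179.9   -5.4   21. ] F [ 6.2  9.2 -5.2]
[0.0054, 0.0162] [0.0140, 0.0087] [0.0157, 0.0048] [0.0164, 0.0005] [0.0160, -0.0037] [0.0145, -0.0078] [0.0120, -0.0112] [0.0087, -0.0140] 
t 6.45 pos [508.3 118.4 243.5] rpy [-179.9   -5.4   21. ] F [ 6.2  9.2 -5.2] op 0.152
tool delta mm [-517.   -71.3  243.5]
```

```bash
python3 - <<'E'
from h import *
im,d=grab('wrist'); cv2.imwrite('pics/w2.png',im)
E
```

```text
(no output)
```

View pics/w2.png

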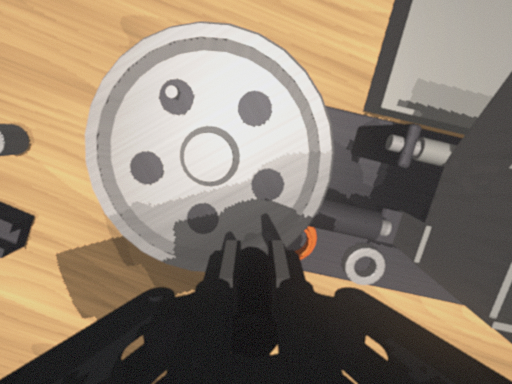

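The sleeve has slid toward the robot-side edge of the pads, at about (258,300) in the picture, behind the finger line at y ≈ 250. I'll open, re-centre on it and grip again; the latch holds the handle meanwhile.

>>> {"name": "arm_command", "arguments": {
  "deltas": [0,0,0,0,0,0,0,0,0,0,0,0],
  "grip": 55
}}

```text
t: 6.75
eef_pos: [515.8, 119.2, 245.8]
orientation: [-179.7, -6.2, 20.9]
wrist_force: [0.4, 0.3, -0.5]
opening: 0.477
```

```bash
python3 - <<'E'
from h import *
s=read_state();print(s['eef_pos'],s['orientation'],s['wrist_force'],s['opening'])
im,d=grab('wrist'); cv2.imwrite('pics/w3.png',im)
c=camera_params('wrist');T=np.array(c['T_tool_cam'])
# cloud in tool frame, restricted to region between fingers
v,u=np.mgrid[:384,:512]
Q=np.stack([(u-c['cx'])/c['fx']*d,(v-c['cy'])/c['fy']*d,d,np.ones_like(d)],-1)@T.T
m=(d>0)&(abs(Q[...,1])<25)&(Q[...,2]<30)&(Q[...,2]>-45)&(abs(Q[...,0])<60)
q=Q[m][:,:3];print(len(q),q.min(0),q.max(0))
for lo in range(-45,30,10):
    k=q[(q[:,2]>=lo)&(q[:,2]<lo+10)]
    if len(k):print(lo,len(k),k.min(0).round(),k.max(0).round(),np.median(k,0).round())
E
```

```text
[515.84656001 119.17701697 245.82714721] [-179.72436338   -6.17386619   20.85189506] [ 0.37303376  0.29452399 -0.51447232] 0.4769371469493419
7310 [-24.17679261 -24.99619038 -44.99840194] [11.86189299 24.99612347 29.88132606]
-45 372 [ -0. -25. -45.] [ 12.  25. -35.] [ 11. -21. -41.]
-35 3325 [-23. -25. -35.] [ 11.  25. -25.] [ -9. -10. -30.]
-25 1209 [-18. -25. -25.] [ 11.  25. -15.] [ -5.  -8. -20.]
-15 980 [-21. -25. -15.] [10. 25. -5.] [ -7.  -7. -10.]
-5 754 [-20. -25.  -5.] [10. 25.  5.] [-8. -8. -1.]
5 331 [-24. -20.   5.] [ 6. 21. 15.] [-12.  -6.   9.]
15 238 [-23. -19.  15.] [-12.   2.  25.] [-14.  -6.  20.]
25 101 [-22. -18.  25.] [-14.   2.  30.] [-15.  -5.  27.]
```

View pics/w3.png

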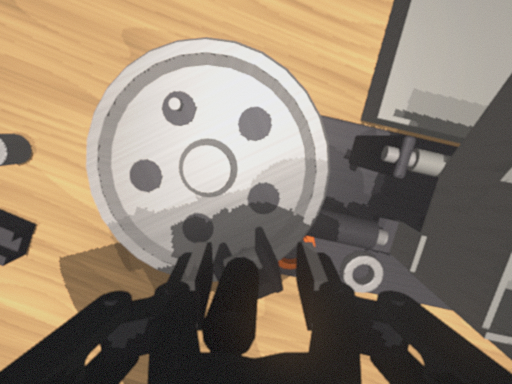

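The open view shows the sleeve at (235,300). In the tool frame its centre is at about x −18, y −8. Its top is 31 mm above the TCP, about 276 mm in the world, so it is latched (274 expected). I'll re-centre on it and grip harder.

>>> {"name": "arm_command", "arguments": {
  "deltas": [0,-0.008,0,0,-0.009,0,0.002,0,-0.009,0,0.002,0,0,0,0,0]
}}

```text
t: 7.13
eef_pos: [493.2, 119.9, 238.6]
orientation: [-179.7, -6.0, 20.8]
wrist_force: [-0.5, -0.5, -0.5]
opening: 0.549
```

```bash
python3 - <<'E'
from h import *
s=read_state();print(s['eef_pos'],s['orientation'],s['wrist_force'],s['opening'])
im,d=grab('wrist')
c=camera_params('wrist');T=np.array(c['T_tool_cam'])
v,u=np.mgrid[:384,:512]
Q=np.stack([(u-c['cx'])/c['fx']*d,(v-c['cy'])/c['fy']*d,d,np.ones_like(d)],-1)@T.T
for lo in range(-45,30,5):
    k=Q[(d>0)&(abs(Q[...,1])<14)&(Q[...,2]>=lo)&(Q[...,2]<lo+5)&(abs(Q[...,0])<50)]
    if len(k):print(lo,len(k),k.min(0).round()[:2],k.max(0).round()[:2],np.median(k,0).round()[:2])
E
```

```text
[493.15807629 119.8767368  238.55621348] [-179.73800062   -5.98450151   20.83399782] [-0.51234942 -0.54317055 -0.48444338] 0.5489789015811327
-40 1435 [ -2. -12.] [17.  8.] [ 6. -1.]
-35 1269 [  0. -13.] [19.  9.] [14. -3.]
-30 209 [  6. -12.] [19.  9.] [17. -0.]
-25 168 [  8. -10.] [18.  9.] [16. -0.]
-20 164 [  5. -12.] [17.  9.] [15.  0.]
-15 134 [ 4. -9.] [16. 10.] [14.  1.]
-10 134 [  2. -11.] [15. 10.] [13.  1.]
-5 103 [ 6. -9.] [14. 10.] [12.  0.]
0 101 [  3. -11.] [13. 10.] [11.  2.]
5 94 [ 1. -8.] [12. 11.] [10.  2.]
10 76 [-2. -9.] [11. 11.] [9. 2.]
15 82 [  2. -10.] [10. 11.] [8. 2.]
20 67 [ 0. -8.] [ 9. 11.] [7. 2.]
25 60 [ 1. -8.] [ 8. 11.] [6. 2.]
```

>>> {"name": "arm_command", "arguments": {
  "deltas": [0.004,0,0,0,0,0,0,0,0,0,0,0,0,0,0,0],
  "grip": 0,
  "newtons": 100
}}

```text
t: 7.52
eef_pos: [497.4, 121.6, 240.1]
orientation: [-179.8, -6.0, 20.9]
wrist_force: [-2.2, 0.2, 0.4]
opening: 0.232
```

```bash
sed -i 's/R=63./R=float(sys.argv[3])/;s/wrist_force.\],1))/wrist_force"],1),s["opening"])/' crank.py; python3 crank.py 14 5 62
```

```text
File "crank.py", line 5
    print('t',round(s['t'],2),'ang',np.degrees(a).round(1),'r',np.hypot(*d).round(1),'z',p[2].round(1),'rpy',np.round(s['orientation'],1),'F',np.round(s['wrist_force"],1),s["opening"])
                                                                                                                                                         ^
SyntaxError: unterminated string literal (detected at line 5)
```

```bash
sed -i "s/'wrist_force\"\]/'wrist_force']/" crank.py; python3 crank.py 14 5 62
```

```text
t 7.52 ang -133.8 r 60.1 z 240.1 rpy [-179.8   -6.    20.9] F [-2.2  0.2  0.4] 0.23221528740347747
[0.0064, 0.0136] [0.0109, 0.0105] [0.0131, 0.0075] [0.0145, 0.0041] [0.0151, 0.0005]
```

>>> {"name": "arm_command", "arguments": {
  "deltas": [0.0068,0.0136,0.0005,0,0.0109,0.0105,0.0005,0,0.0131,0.0075,0.0005,0,0.0145,0.0041,0.0005,0]
}}

```text
t: 7.85
eef_pos: [548.5, 102.9, 240.2]
orientation: [-179.7, -5.5, 21.0]
wrist_force: [-4.1, -2.9, -0.6]
opening: 0.235
```

```bash
python3 crank.py 14 5 62
```

```text
t 7.85 ang -81.3 r 62.8 z 240.2 rpy [-179.7   -5.5   21. ] F [-4.1 -2.9 -0.6] 0.23475911469443464
[0.0152, 0.0006] [0.0149, -0.0023] [0.0139, -0.0058] [0.0121, -0.0090] [0.0096, -0.0117]
```

>>> {"name": "arm_command", "arguments": {
  "deltas": [0.0152,0.0006,0.0005,0,0.0149,-0.0023,0.0005,0,0.0139,-0.0058,0.0005,0,0.0121,-0.009,0.0005,0,0.0096,-0.0117,0.0005,0]
}}

```text
t: 8.27
eef_pos: [602.2, 146.6, 240.3]
orientation: [-180.0, -5.0, 20.6]
wrist_force: [-2.7, -4.0, 1.1]
opening: 0.233
```

```bash
python3 crank.py 12 5 62
```

```text
t 8.27 ang -16.2 r 65.9 z 240.3 rpy [-180.    -5.    20.6] F [-2.7 -4.   1.1] 0.23323107410988206
[0.0036, -0.0134] [0.0042, -0.0123] [0.0016, -0.0129] [-0.0012, -0.0129] [-0.0038, -0.0124]
```

>>> {"name": "arm_command", "arguments": {
  "deltas": [0.0036,-0.0134,0.0005,0,0.0042,-0.0123,0.0005,0,0.0014,-0.0129,0.0005,0,-0.0014,-0.0129,0.0005,0]
}}

```text
t: 8.6
eef_pos: [593.1, 200.7, 239.1]
orientation: [179.8, -4.9, 20.6]
wrist_force: [-2.8, -4.2, 5.3]
opening: 0.234
```

```bash
python3 crank.py 9 3 63
```

```text
t 8.6 ang 33.4 r 64.8 z 239.1 rpy [179.8  -4.9  20.6] F [-2.8 -4.2  5.3] 0.23410799287669143
[-0.0047, -0.0090] [-0.0044, -0.0089] [-0.0057, -0.0081]
```

>>> {"name": "arm_command", "arguments": {
  "deltas": [-0.0044,-0.009,0.0005,0,-0.0044,-0.0085,0.0005,0,-0.002,-0.004,0.001,0]
}}

```text
t: 8.85
eef_pos: [577.3, 211.3, 238.1]
orientation: [178.7, -4.9, 20.8]
wrist_force: [20.8, -31.0, -3.4]
opening: 0.233
```

```bash
python3 crank.py 5 2 63
```

```text
t 8.85 ang 50.4 r 60.1 z 238.1 rpy [178.7  -4.9  20.8] F [ 20.8 -31.   -3.4] 0.2333423508982739
[-0.0004, -0.0061] [-0.0033, -0.0044]
```

The force jumped to 37 N at the expected angle, so the wheel is at its stop. Relaxing, then releasing.

>>> {"name": "arm_command", "arguments": {
  "deltas": [0.001,0.003,0,0,0,0.001,0,0,0,0,0.001,0]
}}

```text
t: 9.1
eef_pos: [580.0, 208.7, 237.7]
orientation: [178.7, -5.3, 20.9]
wrist_force: [0.3, -2.7, 5.8]
opening: 0.231
```

>>> {"name": "arm_command", "arguments": {
  "deltas": [0,0,0,0,0,0,0,0,0,0,0,0,0,0,0,0],
  "grip": 65
}}

```text
t: 9.43
eef_pos: [577.1, 210.5, 236.9]
orientation: [178.8, -5.1, 21.0]
wrist_force: [-0.0, 0.0, -0.1]
opening: 0.652
```

>>> {"name": "arm_command", "arguments": {
  "deltas": [0,0,-0.025,0,0,0,-0.03,0,0,0,-0.03,0,0,0,-0.03,0,0,0,0,0]
}}

```text
t: 9.85
eef_pos: [563.6, 209.8, 352.5]
orientation: [178.8, -4.7, 21.0]
wrist_force: [0.4, -0.2, 1.0]
opening: 0.654
```

```bash
python3 - <<'E'
from h import *
s=read_state();print(s['eef_pos'],s['orientation'])
im,d=grab('scene'); cv2.imwrite('pics/s2.png',cv2.resize(im[120:280,180:380],None,fx=4,fy=3.7,interpolation=cv2.INTER_CUBIC))
P=cloud('scene',d).astype(np.float32);z=P[...,2]
m=(z>193)&(z<300)&(np.hypot(P[...,0]-539,P[...,1]-165)<92);q=P[m]
for a in range(190,300,10):
    k=q[(q[:,2]>=a)&(q[:,2]<a+10)]
    if len(k):print(a,len(k),k.mean(0).round(1))
E
```

```text
[563.61985148 209.77698137 352.45597084] [178.79960368  -4.66051723  21.04090331]
190 82 [593.3 215.  196.7]
200 38 [591.8 214.4 202.3]
210 21 [590.  209.2 214.8]
220 23 [589.7 208.9 224.7]
230 25 [589.4 207.5 235.4]
240 23 [588.3 207.6 245.3]
250 23 [588.1 205.8 255.3]
260 29 [586.2 206.6 265.1]
270 44 [580.6 203.6 274.4]
```

View pics/s2.png

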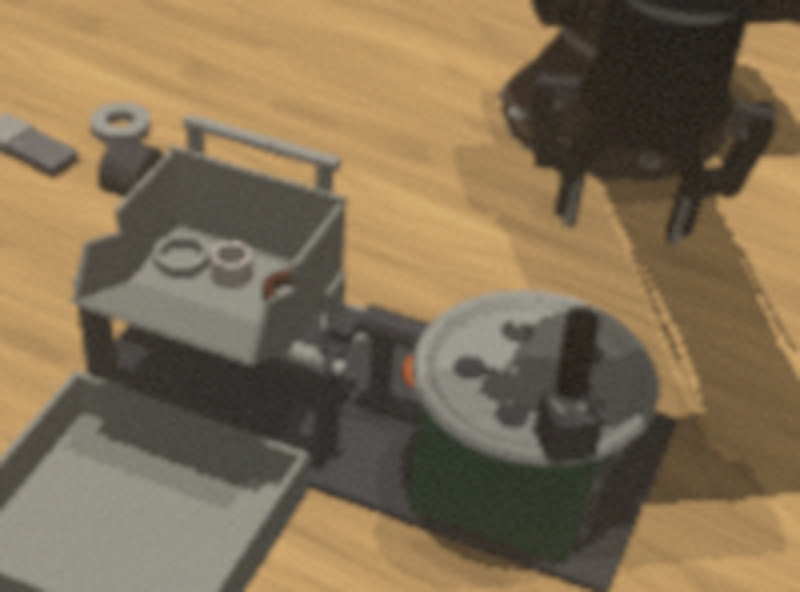

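The handle stands upright at the stop position. Its top is at 275 mm, so it is still latched, and the bin is upright with all three rejects. Next I'll locate the bar and move behind it.

```bash
python3 - <<'E'
from h import *
z=np.load('/tmp/scene.npz');d=z['d']
for n,d in(('scene',d),('top',np.load('/tmp/top.npz')['d'])):
    P=cloud(n,d).astype(np.float32)
    a=np.radians(8.1);D=P-np.array([558.3,26.7,0]);X=D[...,0]*np.cos(a)+D[...,1]*np.sin(a);Y=-D[...,0]*np.sin(a)+D[...,1]*np.cos(a);Z=P[...,2]
    m=(Z>248)&(Z<275)&(abs(Y+115)<100)&(X<60)&(X>-110)
    print(n,m.sum(),'st x',np.percentile(X[m],[2,50,98]),'y',np.percentile(Y[m],[2,50,98]),'z',np.percentile(Z[m],[2,50,98]),'w',P[m].mean(0))
E
python3 to.py 490 -120 330
```

```text
scene 175 st x [-58.76558873 -51.74909521 -47.4863003 ] y [-172.76393543 -109.96407436  -48.21097381] z [249.72031982 260.14624023 264.37112427] w [522.00616 -89.99178 259.13135]
top 205 st x [-59.9742749  -54.72524959 -48.0337799 ] y [-173.09165072 -112.01326071  -48.21670192] z [254.11662476 260.75289917 265.43577637] w [520.20337  -91.191986 260.40018 ]
t 9.9 pos [562.9 209.8 349.6] rpy [178.8  -4.5  21. ] F [-0.3 -0.2 -0.9] op 0.653
tool delta mm [-186.4  281.7   19.6]
```

>>> {"name": "arm_command", "arguments": {
  "deltas": [-0.02,0.02,0,0.112,-0.02,0.03,0,0.112,-0.02,0.03,0,0],
  "grip": 0,
  "newtons": 40
}}

```text
t: 10.15
eef_pos: [524.3, 120.8, 341.9]
orientation: [179.9, -4.5, 7.9]
wrist_force: [0.7, -0.4, 0.3]
opening: 0.232
```

```bash
python3 to.py 479 -97 335
```

```text
t 10.15 pos [524.3 120.8 341.9] rpy [179.9  -4.5   7.9] F [ 0.7 -0.4  0.3] op 0.232
tool delta mm [-74.7 209.6   6.9]
```

>>> {"name": "arm_command", "arguments": {
  "deltas": [-0.013,0.035,0,0,-0.013,0.035,0,0,-0.013,0.035,0,0,-0.013,0.035,0,0,-0.013,0.035,0,0,-0.009,0.03,0,0,0,0,0,0]
}}

```text
t: 10.73
eef_pos: [469.4, -102.5, 330.0]
orientation: [-179.9, -4.1, 8.0]
wrist_force: [-0.4, -0.2, 0.1]
opening: -0.001
```

```bash
python3 to.py 479 -97 252
```

```text
t 10.73 pos [ 469.4 -102.5  330. ] rpy [-179.9   -4.1    8. ] F [-0.4 -0.2  0.1] op -0.001
tool delta mm [10.3 -4.1 78. ]
```

>>> {"name": "arm_command", "arguments": {
  "deltas": [0,-0.002,0.025,0,0,-0.002,0.025,0,0,0,0.02,0,0,0,0.003,0,0,0,0,0]
}}

```text
t: 11.15
eef_pos: [471.9, -99.9, 252.6]
orientation: [-179.8, -4.0, 7.6]
wrist_force: [0.1, -0.1, 1.2]
opening: 0.002
```

```bash
python3 to.py 504 -93 253
```

```text
t 11.15 pos [471.9 -99.9 252.6] rpy [-179.8   -4.     7.6] F [ 0.1 -0.1  1.2] op 0.002
tool delta mm [32.8 -2.6 -0.4]
```

>>> {"name": "arm_command", "arguments": {
  "deltas": [0.012,-0.001,0.001,0,0.012,-0.001,0.001,0,0.008,0,0.0005,0,0.008,0,-0.003,0]
}}

```text
t: 11.48
eef_pos: [511.9, -91.9, 257.8]
orientation: [-179.9, -3.8, 7.6]
wrist_force: [-7.8, 0.1, 4.7]
opening: 0.005
```

```bash
python3 to.py 504 -93 253
```

```text
t 11.48 pos [511.9 -91.9 257.8] rpy [-179.9   -3.8    7.6] F [-7.8  0.1  4.7] op 0.005
tool delta mm [-8.   0.1  4.8]
```

>>> {"name": "arm_command", "arguments": {
  "deltas": [0.011,0,-0.0055,0,0.011,0,-0.0045,0,0.011,0,-0.0036,0,0.011,0,-0.0028,0]
}}

```text
t: 11.82
eef_pos: [556.1, -85.5, 279.7]
orientation: [-179.9, -3.5, 7.7]
wrist_force: [-1.6, 0.1, -1.8]
opening: -0.005
```

```bash
python3 to.py 504 -93 253
```

```text
t 11.82 pos [556.1 -85.5 279.7] rpy [-179.9   -3.5    7.7] F [-1.6  0.1 -1.8] op -0.005
tool delta mm [-52.6   0.5  26.7]
```

>>> {"name": "arm_command", "arguments": {
  "deltas": [0.011,0,-0.0015,0,0.011,0,-0.0008,0,0.011,0,0,0,0.011,0,0.0005,0,0.011,0,0.001,0]
}}

```text
t: 12.23
eef_pos: [617.6, -76.5, 287.7]
orientation: [-179.9, -3.7, 7.8]
wrist_force: [-0.0, 0.2, 0.5]
opening: -0.0
```

```bash
python3 to.py 504 -93 253
```

```text
t 12.23 pos [617.6 -76.5 287.7] rpy [-179.9   -3.7    7.8] F [-0.   0.2  0.5] op -0.0
tool delta mm [-114.8    1.    34.7]
```

>>> {"name": "arm_command", "arguments": {
  "deltas": [0.01,0,0.0005,0,0.01,0,0,0,0,0,0,0,0,0,0,0]
}}

```text
t: 12.57
eef_pos: [644.6, -72.2, 289.5]
orientation: [-179.9, -3.8, 7.8]
wrist_force: [-0.2, -0.1, -0.0]
opening: -0.003
```

```bash
python3 - <<'E'
from h import *
s=read_state();print(s['t'],s['eef_pos'],s['wrist_force'])
im,d=grab('scene'); cv2.imwrite('pics/s3.png',cv2.resize(im[110:310,140:390],None,fx=3.2,fy=3,interpolation=cv2.INTER_CUBIC))
E
```

```text
12.5667 [644.63838853 -72.22047685 289.49981027] [-0.18037609 -0.1074207  -0.02663011]
```

View pics/s3.png

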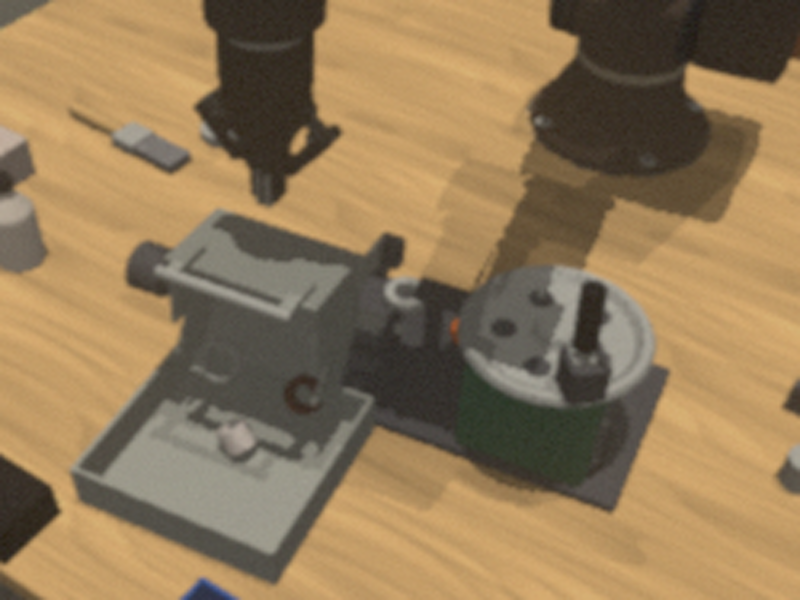

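The bin has gone over (its bar is now at (240,290)) and the rejects are sliding into the tray: sleeve at (238,437), bearing at (302,395). I'll lift clear, let things settle, then check.

>>> {"name": "arm_command", "arguments": {
  "deltas": [0,0,-0.03,0,-0.02,0,-0.03,0,-0.03,0,0,0,-0.03,0,0,0,-0.03,0,0,0,-0.03,0,0,0,0,0,0,0,0,0,0,0]
}}

```text
t: 13.28
eef_pos: [495.2, -92.7, 343.0]
orientation: [-179.9, -3.9, 7.9]
wrist_force: [0.4, -0.5, -0.2]
opening: 0.002
```

>>> {"name": "arm_command", "arguments": {
  "deltas": [0,0,0,0,0,0,0,0,0,0,0,0,0,0,0,0,0,0,0,0,0,0,0,0,0,0,0,0,0,0,0,0]
}}

```text
t: 13.95
eef_pos: [497.4, -92.2, 343.0]
orientation: [-179.9, -3.9, 7.9]
wrist_force: [-0.3, -0.5, 0.1]
opening: 0.005
```

```bash
python3 - <<'E'
from h import *
s=read_state();print(s['t'],s['eef_pos'],s['wrist_force'])
im,d=grab('scene'); cv2.imwrite('pics/s4.png',cv2.resize(im[160:310,150:370],None,fx=3.6,fy=3.6,interpolation=cv2.INTER_CUBIC))
P=cloud('scene',d).astype(np.float32);z=P[...,2]
q=P[(z>193)&(z<300)&(np.hypot(P[...,0]-539,P[...,1]-165)<92)]
for a in range(190,300,10):
    k=q[(q[:,2]>=a)&(q[:,2]<a+10)]
    if len(k):print(a,len(k),k.mean(0).round(1))
print('tray',px('scene',150+700/3.2*0,160,z=5)*0)
E
```

```text
13.95 [497.37775895 -92.2113378  343.02212184] [-0.25935905 -0.47658211  0.10145857]
190 80 [594.8 216.1 196.5]
200 40 [589.3 212.1 202.6]
210 19 [589.9 209.2 214.6]
220 24 [590.1 208.9 225. ]
230 24 [589.  207.5 235.4]
240 23 [588.3 207.9 245.7]
250 24 [587.8 205.9 255.2]
260 25 [586.6 206.4 264.7]
270 46 [581.2 203.7 274.2]
tray [ 0. -0.  0.]
```

View pics/s4.png

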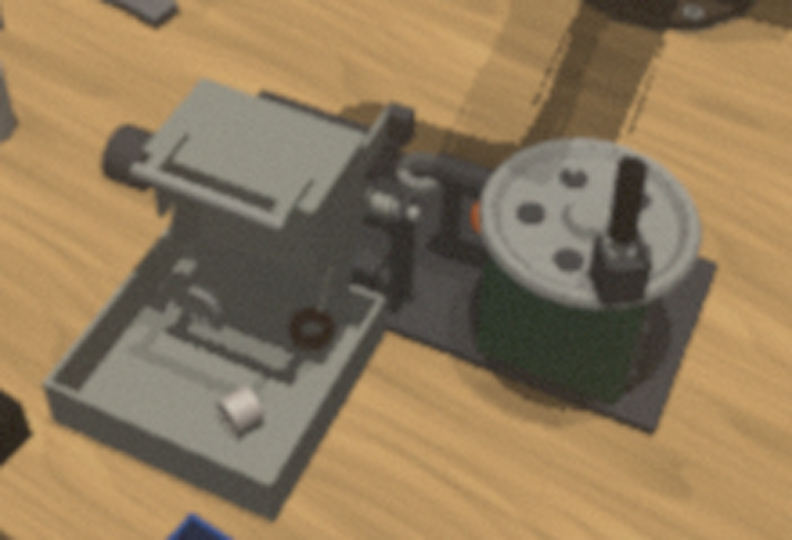

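>>> {"name": "arm_command", "arguments": {
  "deltas": [-0.03,0,0,0,-0.03,0,0,0,0,0,0,0,0,0,0,0,0,0,0,0,0,0,0,0,0,0,0,0,0,0,0,0]
}}

```text
t: 14.67
eef_pos: [437.6, -100.5, 337.6]
orientation: [-180.0, -3.7, 7.9]
wrist_force: [0.1, 0.4, 0.1]
opening: -0.001
```

>>> {"name": "arm_command", "arguments": {
  "deltas": [0,0,0,0,0,0,0,0,0,0,0,0,0,0,0,0,0,0,0,0,0,0,0,0,0,0,0,0,0,0,0,0]
}}

```text
t: 15.33
eef_pos: [438.8, -100.3, 336.8]
orientation: [-180.0, -3.6, 7.9]
wrist_force: [0.4, -0.9, 0.5]
opening: 0.002
```

```bash
python3 - <<'E'
from h import *
old=np.load('/tmp/scene.npz')['im']
im,d=grab('scene'); t,dt=grab('top')
df=cv2.absdiff(old,im).max(2)[220:310,150:260];print('diff>60',(df>60).sum())
a=cv2.resize(im[205:305,155:262],None,fx=4,fy=4,interpolation=cv2.INTER_CUBIC)
b=cv2.resize(t[95:220,225:318],None,fx=3.2,fy=3.2,interpolation=cv2.INTER_CUBIC)
H=max(a.shape[0],b.shape[0]);pad=lambda i:cv2.copyMakeBorder(i,0,H-i.shape[0],0,0,cv2.BORDER_CONSTANT)
a=cv2.convertScaleAbs(a,alpha=1.6);b=cv2.convertScaleAbs(b,alpha=1.4)
cv2.imwrite('pics/f.png',np.hstack([pad(a),pad(b)]))
def st(P):
    r=np.radians(8.1);D=P-np.array([558.3,26.7,0]);return np.stack([D[...,0]*np.cos(r)+D[...,1]*np.sin(r),-D[...,0]*np.sin(r)+D[...,1]*np.cos(r),P[...,2]],-1)
S=st(cloud('scene',d))
# map of scene crop heights around race and sleeve
for v in range(222,262,4): print(v,[tuple(S[v,u].round().astype(int)) for u in range(188,224,6)])
T=st(cloud('top',dt));m=(T[...,2]>45)&(T[...,2]<65)&(T[...,0]>60)&(abs(T[...,1]+115)<130)
print('tray rim',T[m].min(0),T[m].max(0))
E
```

```text
diff>60 0
222 [(np.int64(61), np.int64(-271), np.int64(2)), (np.int64(53), np.int64(-252), np.int64(3)), (np.int64(111), np.int64(-181), np.int64(99)), (np.int64(88), np.int64(-176), np.int64(77)), (np.int64(81), np.int64(-158), np.int64(80)), (np.int64(80), np.int64(-136), np.int64(90))]
226 [(np.int64(74), np.int64(-263), np.int64(-2)), (np.int64(102), np.int64(-214), np.int64(54)), (np.int64(112), np.int64(-183), np.int64(79)), (np.int64(78), np.int64(-185), np.int64(43)), (np.int64(90), np.int64(-153), np.int64(72)), (np.int64(86), np.int64(-133), np.int64(78))]
230 [(np.int64(92), np.int64(-251), np.int64(3)), (np.int64(108), np.int64(-212), np.int64(41)), (np.int64(79), np.int64(-211), np.int64(11)), (np.int64(78), np.int64(-187), np.int64(23)), (np.int64(81), np.int64(-161), np.int64(39)), (np.int64(80), np.int64(-138), np.int64(50))]
234 [(np.int64(141), np.int64(-211), np.int64(57)), (np.int64(109), np.int64(-214), np.int64(21)), (np.int64(90), np.int64(-205), np.int64(5)), (np.int64(82), np.int64(-186), np.int64(7)), (np.int64(77), np.int64(-166), np.int64(12)), (np.int64(7
[... 1118 characters left out ...]
np.int64(122), np.int64(-117), np.int64(8))]
254 [(np.int64(177), np.int64(-194), np.int64(7)), (np.int64(169), np.int64(-177), np.int64(8)), (np.int64(159), np.int64(-161), np.int64(5)), (np.int64(151), np.int64(-144), np.int64(6)), (np.int64(143), np.int64(-127), np.int64(6)), (np.int64(133), np.int64(-111), np.int64(3))]
258 [(np.int64(188), np.int64(-186), np.int64(5)), (np.int64(180), np.int64(-170), np.int64(4)), (np.int64(171), np.int64(-154), np.int64(4)), (np.int64(163), np.int64(-137), np.int64(4)), (np.int64(155), np.int64(-119), np.int64(5)), (np.int64(147), np.int64(-103), np.int64(5))]
tray rim [  74.83333124 -244.72830125   45.02505656] [390.89867366  14.85317542  64.7771175 ]
```

View pics/f.png

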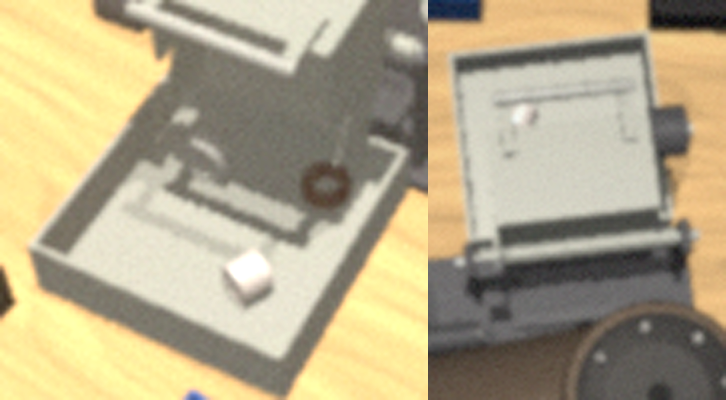

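```bash
python3 - <<'E'
from h import *
def st(P):
    r=np.radians(8.1);D=P-np.array([558.3,26.7,0]);return np.stack([D[...,0]*np.cos(r)+D[...,1]*np.sin(r),-D[...,0]*np.sin(r)+D[...,1]*np.cos(r),P[...,2]],-1)
z=np.load('/tmp/scene.npz');S=st(cloud('scene',z['d']));im=z['im'].astype(int)
red=(im[...,2]-im[...,0]>15);red[:238]=0;red[268:]=0;red[:,:225]=0;red[:,247:]=0
red&=(S[...,0]>60)&(S[...,0]<280)&(S[...,1]<-12)
q=S[red];print('bearing',len(q),np.percentile(q,[5,50,95],axis=0).round())
sl=np.zeros_like(red);sl[266:283,209:225]=1;sl&=S[...,2]>14;q=S[sl];print('sleeve',len(q),np.percentile(q,[5,50,95],axis=0).round())
rc=np.zeros_like(red);rc[236:250,196:213]=1;rc&=(S[...,2]>14)&(S[...,0]>110);q=S[rc];print('race',len(q),np.percentile(q,[5,50,95],axis=0).round())
w=np.load('/tmp/top.npz');T=st(cloud('top',w['d']))
m=(T[...,2]>150)&(T[...,2]<300)&(abs(T[...,1]+115)<80)&(T[...,0]>60);q=T[m];print('bin top surf',np.percentile(q,[2,50,98],axis=0).round())
f=q[q[:,0]>np.percentile(q[:,0],97)];print('far edge (bar)',f.mean(0).round())
E
```

```text
bearing 96 [[ 90. -76.   5.]
 [112. -56.  15.]
 [145. -32.  21.]]
sleeve 107 [[198. -86.  19.]
 [211. -68.  35.]
 [225. -55.  39.]]
race 91 [[ 124. -176.   16.]
 [ 132. -155.   42.]
 [ 138. -137.   51.]]
bin top surf [[  62. -189.  208.]
 [ 109. -112.  218.]
 [ 171.  -39.  229.]]
far edge (bar) [ 172. -109.  227.]
```

All three rejects are at rest inside the tray, and the bar sits where a tilt of 1.6 puts it. Handing in.

```bash
python3 -c "
from cell import *
print(hand_in())"
```

```text
the job is handed in; nothing more can be done
None
```

The job is done and handed in at about 15.5 s of robot time; the hand-in reports no verdict. I swung the crank handle up and latched it, cranked the wheel to its stop, and pushed the bin over by its bar. It now lies tipped with the three rejects in the tray.

My last checks, from camera measurements:
- **Bin:** the bar is at about x 172, z 227 mm, which matches the tipped stop (tilt about 1.6).
- **Wheel:** it reached the solid stop, with the force rising to 37 N at about the expected angle.
- **Handle:** its top is at about 275 mm (274 expected when latched). It leans inward about 0.09 rad, within its play.
- **Rejects:** all three are within the tray walls and below 60 mm. Pictures 1.4 s apart showed no movement. The race seems to be standing on its edge.
- **Arm:** it stands clear of the bin, with about zero force at the wrist.

**One slip on the way:** mid-crank the grip slid to the edge of the pads, so I opened, re-centred and gripped harder. The latch held.

I did not measure the other bench items again. No push or contact near them showed in the forces or pictures.

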